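Earth the test bay with the insulated hook

ROBOT

A 6-joint arm with a two-finger parallel gripper is mounted at the origin on the work surface. World frame = base frame: x ahead of the robot, y to its left, z up, the work surface at z = 0. Lengths are in m, angles in degrees, forces in N, time in s.
With the tool pointing down it reaches from about 0.35 to 0.775 m from the base axis. Payload 7.3 kg.
Tool frame: the origin (TCP) lies at the very end of the fingers, on their centre line; the grasp point (between the pads) lies 19 mm behind it; z points along the fingers, y is the direction in which the jaws open and shut (so a half turn about z gives the same grasp; the last joint's range is limited). The gripper opens to 92 mm and grips with 3 to 60 N. Pads are 19 mm wide; open, the fingers measure 130 mm over their backs; the gripper's body (75 mm by 190 mm) begins 47 mm behind the grasp point.
Start: joints at [67.437, 19.595, 87.324, -0, 73.075, -8.365], TCP at [0.129, 0.509, 0.227] pointing down, gripper open.
Joint ranges: [-145.02, 145.02], [-44.19, 115.74], [2.07, 154.8], [-57.11, 237.11], [16.16, 152.29], [-177.93, 177.93]. Speed limits (degrees/s): [147.25, 147.25, 180, 180, 180, 180].

INTERFACE

Orientations are given as a 3x3 rotation matrix whose columns are the frame's x, y, z axes.
In Python, from bench import env gives the robot as it stands.
- The arm moves only by the tool carry_out, never from a script. Its argument "deltas" is a list that holds one entry, the list of rows, each a list of 7 numbers: the closure in counts, from 0 (fully open) to 255 (shut), then the shift along the tool's x, y, z in mm, then the turn, a rotation vector about the tool's x, y, z in degrees. In form: [[[fingers, x, y, z, ax, ay, az], ...]]. A call has 1 to 20 rows; each row is the pose to reach, as a shift and turn from the pose commanded when the call began, along the tool's axes at that moment; what a row does not reach only later rows make up. A row lasts 1/8 s, in which the tool goes at most 62.5 mm and 10.7 degrees, less where a joint would pass 70% of its speed; a pose out of reach is approached as far as the arm can. A call with a gripper value outside its range is refused whole. The fingers move at their own pace and stop on an object; "force" is the grip in N (left out, the last holds). Time passes only in rows, so rows that repeat a pose let the fingers close. It gives the time, the measured TCP pose, the force and the opening at its end, in the units of the state.
- env.state(): the state, without advancing time (a new reading comes with each control period).
- env.grab_frame(name): name is "scene" or "top"; returns the picture (384x512x3 uint8, red, green, blue); there is no depth.
- env.camera_model(name): a dict with "K" (3x3 intrinsics, pixels), "k1" (the pictures are not rectified: a ray, as slopes to the right and down, at radius r is drawn at 1 + k1 r^2 times it, then the intrinsics apply), "rvec" (rotation vector, rad) and "tvec" (3), from world to camera coordinates, as OpenCV has them. Camera axes: x right, y down, z forward; pixel columns grow to the right and rows downward; lengths in m; the calibration is good to about 2 mm. A picture is of the moment at which its call begins. camera_model takes no time and is no camera call.
- env.hand_in(): hands the job in, once; it reports no verdict.
The state is a dict: "time": time; "qpos": joint angles; "joint_vel": joint speeds; "joint_efforts": joint torques, N m; "tcp_pos": TCP position; "orientation": TCP orientation; "ft_force": force on the tool from outside, world axes, zero at the start; "moment": the same for the moment, N m; "finger_gap": finger opening in m.
Only numpy, scipy, OpenCV 4.12 (cv2) and the standard library are available. Lean on these libraries where they do the work, as an engineer would, in place of code of your own. Each camera call takes 0.05 s, during which the arm holds its last target.

TASK

Make the test bay safe: take the insulated hook from its rest, reach over the clear screen, put the hook's end down through the eye of the earthing slide and draw the slide towards you until it is fully home against its stop in the spring clips; bed it there for half a second with a steady pull of about 12 N, without ever wrenching it, leaning on the screen or putting the hand to the bay. Then lift the hook clear and lay it back in both forks of its rest the way it was, and leave everything else where it is.

Things in the scene. Friction and masses are not known exactly. Their poses are not given: they have to be found in the camera images.
- hook_grip (a point): Insulated hook, 0.2 to 0.33 kg, lying in its rest. This point: middle of its orange box-section handle (93 long, 20 wide, 22 high; it reaches from -55 to +38 along x). x runs along the rod to the bent end, z up, y across the handle. Yellow rod 10 in diameter from x = -85 to +180, bent square downwards there into a 100 leg; black hand guard 36 in diameter at x = 38 to 42, black ball 18 at x = -88
- hook_tip (a point): lowest point of the hook's round-ended leg, at x = +180, z = -105 from hook_grip; same axes
- hook_rest: grey rest, fixed to the bench, left or right of the bay. Origin: underside centre of its 190 x 80 x 10 base; x along the hook as it lies, bent end to +x. Two upright V forks (8 thick, mouth 30 wide) at x = -70 and +60 carry the rod on both sides of the handle, rod axis 150 above the bench; hook_grip then lies over the origin. The leg hangs down free beyond the base, at x = +180
- bay: test bay, fixed to the bench: brown base plate 480 x 300 x 14 with the opened tan display at its far end. Origin: bench level, straight below the centre of the earthing slide's eye when the slide is right out; x points away from the robot along the slide, z up. Two white insulators carry the brass clips (x = -93 to -59) and the black guide (x = 53 to 83)
- screen: clear U-shaped screen with a blue edge, 165 high above the bench, part of the bay; same origin and axes as the bay. Front pane across at x = -115 (edge 10 thick, 298 wide), side panes at y = -141 and +141 from x = -115 to +75. The hook's rod must pass above it
- eye (a point): pull eye of the copper earthing slide: upright hole 22 in diameter in a flat ring 38 outside, 7 thick. This point: centre of the hole at its upper face, 108.5 above the bench; 87 free below the ring. Axes as the bay; moves with the slide. Put 20 to 35 of the leg through. It takes 1.5 N to move, rising over the last 20 mm to about 5 N as the blade wedges into the clips; it stays where left
- earth_slide (a joint): travel of the slide towards the robot (bay -x), m: 0 right out, starts at 0 to 0.008. Home: the red collar (24 wide) clamped near its far end butts on the far face of the guide (bay x = 83); it is clamped differently on each bay: the stop comes at 0.035 to 0.041, feel for it. Past it the pull climbs several N per mm of hand motion. Under 8 N does not bed it; over 18 N at any time is wrenching
- tool_tray: cardboard tool tray 200 x 130 x 35, fixed, on the other side from the hook rest; origin underside centre
- screwdriver: red-handled screwdriver, 160 long, lying in the tool tray; leave alone
- tape: black ring of tape, 56 in diameter, 18 high, in the tool tray; leave alone
- meter: hand meter with yellow edge 150 x 79 x 32, on the bench in front of the screen; leave alone
- cleaner: white bottle, 52 in diameter, 130 high, left of the bay; leave alone
- flux_jar: amber jar, 48 in diameter, 55 high, right of the bay; leave alone
- terminal_cap: red cap, 22 in diameter, 18 high, on the bay's base plate behind the screen; leave alone

How it is judged:
By the outcome, as a careful person would: the job done as asked, in the order asked, and still so for the second after the job is handed in, with the robot touching nothing.
It also fails if it takes over 67 s, if anything falls off the work surface, if the arm or the gripper's body presses on something with over 40 N, if the wrist force passes 120 N, or if a joint passes its speed limit or range.

## Working session

There is one attempt and no reset: what is moved stays moved. The work goes in short steps, Python scripts to look and compute and a tool call to move; the robot and the scene stay as the last step left them, time stands still between calls to the robot, and variables do not carry over. Pictures are saved under pics/ and viewed, and the job is handed in when it is done.

Besides the shell and the picture viewer there is one more tool, called after "Request:" by a JSON object that holds its "api" and its "payload", one argument or row to a line. carry_out: Moves the arm, as the interface text tells. Its arguments: {"type":"object","properties":{"deltas":{"type":"array","items":{"type":"array","items":{"type":"array","items":{"type":"number"}}}},"force":{"type":"number"}},"required":["deltas"]}

```bash
ls; mkdir -p pics
python3 - <<'E'
from bench import env
import cv2
s=env.state();print(s)
for n in("scene","top"):
    im=env.grab_frame(n);cv2.imwrite(f"pics/{n}0.png",im[:,:,::-1]);print(env.camera_model(n))
E
```

```text
pics
{'time': 0.0, 'qpos': array([ 6.74381529e+01,  1.96369745e+01,  8.73772435e+01,  9.86497521e-04,
        7.30745378e+01, -8.36655240e+00]), 'joint_vel': array([ 0.07523554, -0.0399314 ,  0.02718481, -0.04439037, -0.03618854,
       -0.03762401]), 'joint_efforts': array([ 3.94709195e-04, -4.31246066e+01, -2.44222945e+01,  7.18459021e-02,
        5.59537194e-02, -1.19959127e-04]), 'tcp_pos': array([0.12857252, 0.50859398, 0.22604001]), 'orientation': array([[-9.69464186e-01,  2.45232176e-01, -6.09563428e-04],
       [ 2.45232815e-01,  9.69463170e-01, -1.42420385e-03],
       [ 2.41688685e-04, -1.53019958e-03, -9.99998800e-01]]), 'ft_force': array([-0.15421719, -0.10300586, -0.46043183]), 'moment': array([ 0.01301384,  0.02955865, -0.00461475]), 'finger_gap': 0.09186898825269732}
{'K': array([[380.787837  ,   0.        , 256.58462446],
       [  0.        , 380.787837  , 198.56234733],
       [  0.        ,   0.        ,   1.        ]]), 'k1': -0.08882946620698441, 'rvec': array([ 1.39898152,  1.98526748, -0.98835439]), 'tvec': array([ 0.19461575, -0.23660169,  1.4310571 ])}
{'K': array([[397.46130998,   0.        , 252.26820413],
       [  0.        , 397.46130998, 200.18189709],
       [  0.        ,   0.        ,   1.        ]]), 'k1': -0.09023982737669996, 'rvec': array([ 2.15003732, -2.14255612,  0.17484519]), 'tvec': array([0.00792105, 0.54532805, 1.13521019])}
```

View pics/scene0.png

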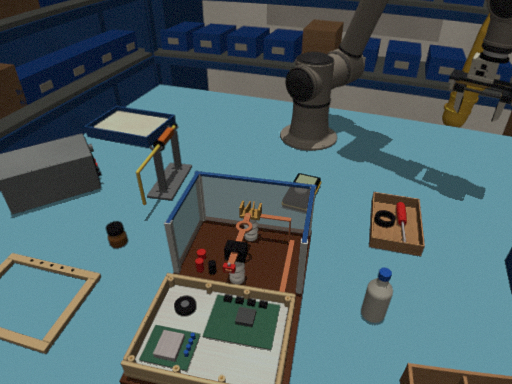

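View pics/top0.png

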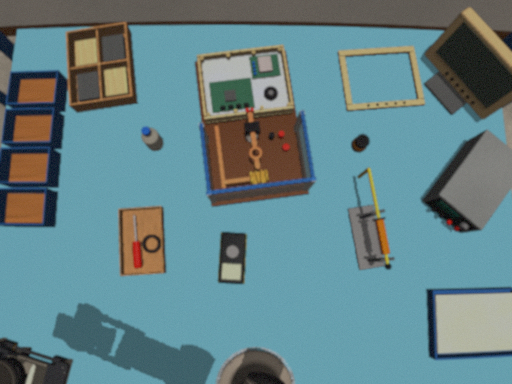

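The scene view looks back toward the robot. The hook rest is at about (170,165) in scene and (370,235) in top, on the robot's right. The bay sits at about (255,155) in top. The slide's ring eye is near (256,153) in top and (244,232) in scene. I'll zoom in on both.

```bash
cat > h.py <<'E'
import numpy as np,cv2
from bench import env
def ray(n,uv):
    m=env.camera_model(n);K=m["K"];R=cv2.Rodrigues(m["rvec"])[0];t=m["tvec"]
    p=cv2.undistortPoints(np.array([[uv]],float),K,np.array([m["k1"],0,0,0,0]))[0,0]
    d=R.T@np.array([p[0],p[1],1]);return -R.T@t,d/np.linalg.norm(d)
def onz(n,uv,z):
    c,d=ray(n,uv);return c+d*(z-c[2])/d[2]
def tri(uvs,uvt):
    c1,d1=ray("scene",uvs);c2,d2=ray("top",uvt)
    A=np.array([d1,-d2]).T;s=np.linalg.lstsq(A,c2-c1,rcond=None)[0]
    a=c1+s[0]*d1;b=c2+s[1]*d2;return (a+b)/2,np.linalg.norm(a-b)
def proj(n,P):
    m=env.camera_model(n)
    return cv2.projectPoints(np.array(P,float).reshape(-1,3),m["rvec"],m["tvec"],m["K"],np.array([m["k1"],0,0,0,0]))[0][:,0]
def crop(n,im,x0,y0,w,h,s,out):
    c=cv2.resize(im[y0:y0+h,x0:x0+w,::-1],None,fx=s,fy=s,interpolation=cv2.INTER_CUBIC)
    cv2.imwrite(out,c)
E
python3 - <<'E'
import cv2
from h import crop
S=cv2.imread("pics/scene0.png")[:,:,::-1];T=cv2.imread("pics/top0.png")[:,:,::-1]
crop("s",S,120,110,200,150,4,"pics/s_a.png")
crop("t",T,340,160,70,120,5,"pics/t_hook.png")
crop("t",T,195,95,125,110,6,"pics/t_bay.png")
E
```

```text
(no output)
```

View pics/s_a.png

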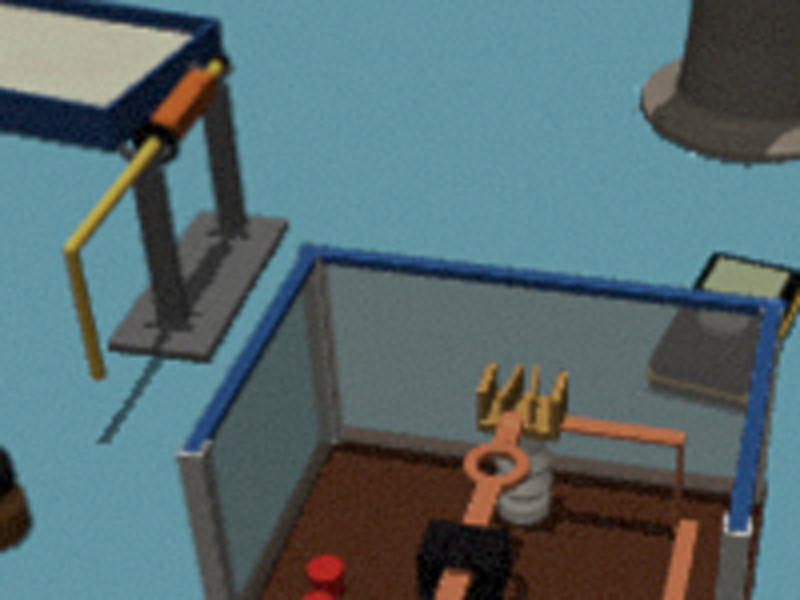

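View pics/t_hook.png

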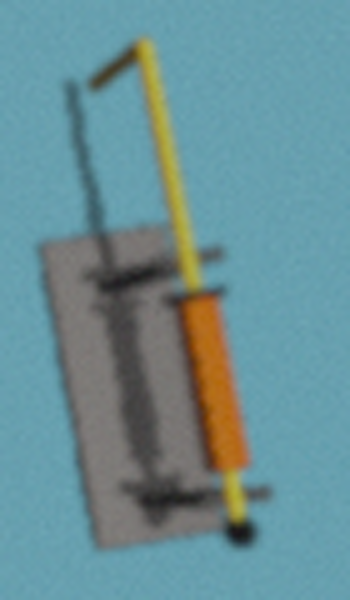

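View pics/t_bay.png

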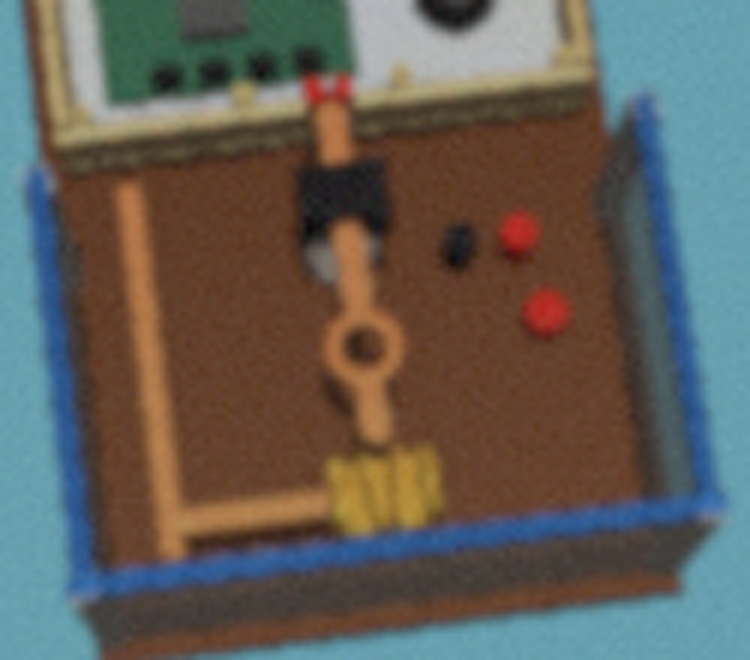

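Both views are clear. In top, the eye hole is at about (256,153). In scene it is at about (244,226). The rod bend is at about (369,169) in top and (138,171) in scene. I'll measure these with masks.

```bash
cat > meas.py <<'E'
import numpy as np,cv2
from h import *
S=cv2.imread("pics/scene0.png");T=cv2.imread("pics/top0.png")
def big(im,x0,y0,w,h,lo,hi):
    c=cv2.resize(im[y0:y0+h,x0:x0+w],None,fx=8,fy=8,interpolation=cv2.INTER_CUBIC)
    return cv2.inRange(cv2.cvtColor(c,cv2.COLOR_BGR2HSV),lo,hi)
def conv(p,x0,y0): return ((np.array(p)+.5)/8-.5)+[x0,y0]
# orange handle, rod
for n,im,b in(("scene",S,(120,110,70,100)),("top",T,(340,160,70,120))):
    for nm,lo,hi in(("orange",(5,150,120),(17,255,255)),("yellow",(20,120,120),(33,255,255))):
        m=big(im,*b,lo,hi)
        cs,_=cv2.findContours(m,cv2.RETR_EXTERNAL,cv2.CHAIN_APPROX_NONE)
        for c in sorted(cs,key=cv2.contourArea)[::-1][:3]:
            if cv2.contourArea(c)<150: continue
            r=cv2.boxPoints(cv2.minAreaRect(c)); M=cv2.moments(c)
            print(n,nm,cv2.contourArea(c)/64,"c",conv((M['m10']/M['m00'],M['m01']/M['m00']),*b[:2]).round(2),"box",conv(r,*b[:2]).round(1).tolist())
# eye
for n,im,b in(("scene",S,(225,205,40,50)),("top",T,(243,140,28,28))):
    m=big(im,*b,(4,90,90),(18,255,255))
    cs,h=cv2.findContours(m,cv2.RETR_CCOMP,cv2.CHAIN_APPROX_NONE)
    for c,hh in zip(cs,h[0]):
        if hh[3]>=0 and cv2.contourArea(c)>200:
            e=cv2.fitEllipse(c);print(n,"hole",conv(e[0],*b[:2]).round(2),np.array(e[1])/8,e[2])
E
python3 meas.py
```

```text
scene orange 81.5859375 c [165.08 133.79] box [[157.4, 138.9], [168.9, 124.9], [173.0, 128.3], [161.6, 142.3]]
scene yellow 79.40625 c [147.88 158.04] box [[134.9, 171.7], [157.3, 143.7], [159.6, 145.5], [137.2, 173.5]]
scene yellow 6.109375 c [173.07 126.45] box [[171.2, 126.8], [173.1, 124.5], [175.0, 126.1], [173.1, 128.4]]
top orange 205.234375 c [382.42 236.04] box [[375.8, 219.5], [382.1, 218.3], [388.9, 252.8], [382.6, 254.0]]
top yellow 102.34375 c [373.36 193.52] box [[366.6, 168.4], [370.2, 167.7], [380.2, 217.4], [376.5, 218.1]]
top yellow 26.2265625 c [386.2  258.51] box [[383.9, 253.5], [387.6, 253.1], [388.7, 263.4], [384.9, 263.8]]
scene hole [243.55 225.63] [5.60311651 9.18068409] 90.53729248046875
scene hole [252.77 212.13] [2.13058782 6.39041042] 176.2218017578125
top hole [250.46 160.73] [3.747329   8.74381256] 146.59066772460938
top hole [254.59 152.45] [4.11896181 5.56480408] 145.07102966308594
```

```bash
cat > meas2.py <<'E'
from meas import *
print('----')
# rod axis = intersection of two viewing planes
def plane(n,a,b):
    c,d1=ray(n,a);_,d2=ray(n,b);k=np.cross(d1,d2);k/=np.linalg.norm(k);return k,k@c
a1,a2=(136.05,172.6),(158.45,144.6)   # scene midline ends
b1,b2=(368.4,168.05),(378.35,217.75)
k1,o1=plane("scene",a1,a2);k2,o2=plane("top",b1,b2)
d=np.cross(k1,k2);d/=np.linalg.norm(d)
p=np.linalg.lstsq(np.array([k1,k2,d]),np.array([o1,o2,0]),rcond=None)[0]
if d[0]<0:d=-d
def near(n,uv):
    c,r=ray(n,uv);A=np.array([d,-r]).T;s=np.linalg.lstsq(A,c-p,rcond=None)[0];return p+s[0]*d
print("dir",d,"yaw",np.degrees(np.arctan2(d[1],d[0])),"pitch",np.degrees(np.arcsin(d[2])))
for n,uv,l in(("scene",a1,"bend"),("top",b1,"bend"),("scene",a2,"near guard"),("top",b2,"near guard"),("top",(382.42,236.04),"orange c"),("scene",(165.08,133.79),"orange c"),("top",(387.8,266.5),"ball")):
    print(l,n,near(n,uv).round(4))
# ring
for n,im,b in(("scene",S,(225,205,40,50)),("top",T,(243,140,28,28))):
    m=big(im,*b,(4,90,130),(18,255,255));cv2.imwrite(f"pics/m_{n}.png",m)
for h in(.1085,.105,.115): print("eye top",onz("top",(255.9,152.6),h).round(4),"scene",onz("scene",(243.55,225.63),h).round(4))
P,g=tri((243.55,225.63),(255.9,152.6));print("eye tri",P,g)
P,g=tri((144.7,204),(358.5,177));print("tip tri",P,g)
E
python3 meas2.py|sed -n '/----/,$p'
```

```text
----
dir [ 0.98824557  0.15280703 -0.00454968] yaw 8.789725240658843 pitch -0.2606783110339682
bend scene [ 0.6243 -0.3071  0.1516]
bend top [ 0.619  -0.3079  0.1517]
near guard scene [ 0.4804 -0.3293  0.1523]
near guard top [ 0.4818 -0.3291  0.1523]
orange c top [ 0.4323 -0.3368  0.1525]
orange c scene [ 0.4215 -0.3384  0.1526]
ball top [ 0.3516 -0.3492  0.1529]
eye top [6.721e-01 5.000e-04 1.085e-01] scene [0.6757 0.0034 0.1085]
eye top [6.731e-01 4.000e-04 1.050e-01] scene [0.672  0.0019 0.105 ]
eye top [6.703e-01 6.000e-04 1.150e-01] scene [0.6826 0.0063 0.115 ]
eye tri [0.67269118 0.00127083 0.10553575] 0.0017630895120874857
tip tri [ 0.616437   -0.30901335  0.04503104] 0.001161276275153093
```

View pics/m_top.png

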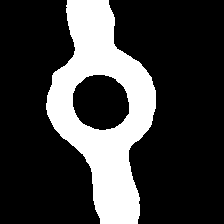

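View pics/m_scene.png

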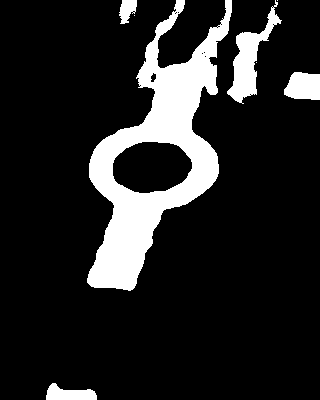

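```bash
cat > geo.py <<'E'
from h import *
if __name__=="__main__":
    A=onz("top",(209.2,193.3),.165);B=onz("top",(314.2,179.7),.165);print("front",A,B,np.linalg.norm(A-B),"yaw",np.degrees(np.arctan2(A[1]-B[1],A[0]-B[0]))-90)
    C=onz("scene",(120+312/4,110+248/4),.165);D=onz("scene",(120+772/4,110+305/4),.165);print("front sc",C,D,np.linalg.norm(C-D),"yaw",np.degrees(np.arctan2(D[1]-C[1],D[0]-C[0]))-90)
    # slide axis: guide-side bar and blade tip in top crop
    a=onz("top",(195+375/6,95+440/6),.105);b=onz("top",(195+333/6,95+120/6),.105);print("slide yaw",np.degrees(np.arctan2(*(b-a)[[1,0]])),a,b)
    for z in(.1085,.105):print(onz("top",(255.2,152.4),z),onz("scene",(243.7,225.4),z))
    # rest base corners top crop /5 at z=.01
    for n,p in(("tl",(42,243)),("tr",(160,228)),("bl",(98,548)),):print(n,onz("top",(340+p[0]/5,160+p[1]/5),.01))
E
python3 geo.py
```

```text
front [0.5442925  0.12536856 0.165     ] [ 0.58252758 -0.15480159  0.165     ] 0.282767100499901 yaw 7.7712015052355525
front sc [ 0.58765304 -0.14915704  0.165     ] [0.55231104 0.12953778 0.165     ] 0.2809267786237736 yaw 7.227247492114969
slide yaw 7.312410679896113 [ 0.62703517 -0.00417287  0.105     ] [0.78617152 0.016248   0.105     ]
[0.67272498 0.00248092 0.1085    ] [0.67482274 0.00346658 0.1085    ]
[0.67370416 0.00242226 0.105     ] [0.67110365 0.00194835 0.105     ]
tl [ 0.52541102 -0.28432349  0.01      ]
tr [ 0.53492096 -0.358164    0.01      ]
bl [ 0.3409938  -0.31283573  0.01      ]
```

```bash
cat > plan.py <<'E'
# tool pointing down; pose=(x,y,z,yaw of tool x)
import numpy as np
def Rz(yaw):
    c,s=np.cos(np.radians(yaw)),np.sin(np.radians(yaw))
    return np.array([[c,s,0],[s,-c,0],[0,0,-1.]])
def rel(p0,p1):
    d=Rz(p0[3]).T@(np.array(p1[:3])-np.array(p0[:3]))*1000
    a=-((p1[3]-p0[3]))
    return d.round(1).tolist()+[0,0,round(a,2)]
def fwd(p0,row):
    p=np.array(p0[:3])+Rz(p0[3])@np.array(row[:3])/1000
    return p.round(5).tolist()+[round(p0[3]-row[5],3)]
E
python3 - <<'E'
from plan import *
s=(.129,.509,.227,165.8)
for t in((.45,.15,.30,88),(.439,-.3357,.30,8.7),(.439,-.3357,.131,8.7)):print(rel(s,t))
E
```

```text
[-399.3, -269.3, -73.0, 0, 0, 77.8]
[-507.7, -742.8, -73.0, 0, 0, 157.1]
[-507.7, -742.8, 96.0, 0, 0, 157.1]
```

Request:
{"api": "carry_out", "payload": {
  "deltas": [
    [[0, -200, -135, -73, 0, 0, 39], [0, -200, -135, -73, 0, 0, 39], [0, -200, -135, -73, 0, 0, 39], [0, -200, -135, -73, 0, 0, 39], [0, -399, -269, -73, 0, 0, 78], [0, -399, -269, -73, 0, 0, 78], [0, -399, -269, -73, 0, 0, 78], [0, -399, -269, -73, 0, 0, 78], [0, -508, -743, -73, 0, 0, 157], [0, -508, -743, -73, 0, 0, 157], [0, -508, -743, -73, 0, 0, 157], [0, -508, -743, -73, 0, 0, 157], [0, -508, -743, -73, 0, 0, 157], [0, -508, -743, -73, 0, 0, 157], [0, -508, -743, -73, 0, 0, 157], [0, -508, -743, -73, 0, 0, 157], [0, -508, -743, -73, 0, 0, 157], [0, -508, -743, -73, 0, 0, 157]]
  ]
}}

```text
time: 2.35
tcp_pos: [0.4388, -0.3354, 0.2991]
orientation: [[0.988, 0.153, -0.001], [0.153, -0.988, 0.001], [-0.001, -0.002, -1.0]]
ft_force: [-0.3, 0.1, 0.2]
finger_gap: 0.0917
```

Run:
```python
from plan import *
print(fwd((.129,.509,.227,165.802),(-508,-743,-73,0,0,157)))
from h import *
S=env.grab_frame("scene");crop("s",S,110,70,130,140,4,"pics/s1.png")
```

```text
[0.43924, -0.3359, 0.3, 8.802]
```

View pics/s1.png

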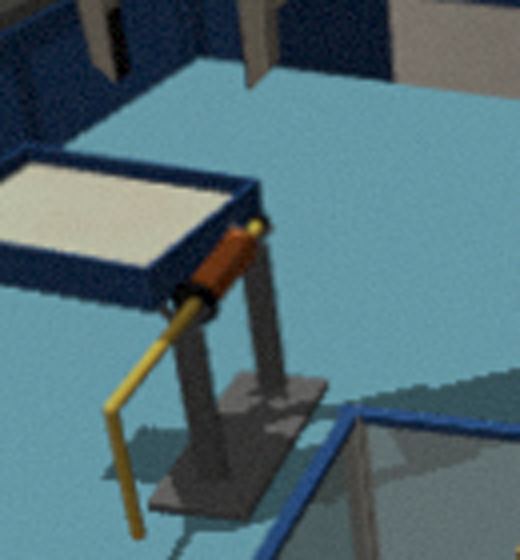

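The fingers (at about (100,70) and (258,75) in this crop) straddle the handle line at about (220,265). I'm descending.

Request:
{"api": "carry_out", "payload": {
  "deltas": [
    [[0, 0, 0, 60, 0, 0, 0], [0, 0, 0, 110, 0, 0, 0], [0, 0, 0, 140, 0, 0, 0], [0, 0, 0, 160, 0, 0, 0], [0, 0, 0, 169, 0, 0, 0], [0, 0, 0, 169, 0, 0, 0], [120, 0, 0, 169, 0, 0, 0], [120, 0, 0, 169, 0, 0, 0], [120, 0, 0, 169, 0, 0, 0], [120, 0, 0, 169, 0, 0, 0]]
  ],
  "force": 10
}}

```text
time: 3.65
tcp_pos: [0.439, -0.336, 0.1309]
orientation: [[0.988, 0.153, 0.0], [0.153, -0.988, -0.0], [0.0, 0.0, -1.0]]
ft_force: [0.1, -0.4, 0.0]
finger_gap: 0.0563
```

Run:
```python
from h import *
S=env.grab_frame("scene");crop("s",S,110,70,130,140,4,"pics/s2.png")
S=env.grab_frame("top");crop("s",S,340,160,80,120,5,"pics/t2.png")
s=env.state();print(s['tcp_pos'],s['ft_force'],s['finger_gap'])
```

```text
[ 0.43900182 -0.3359588   0.13074216] [-0.03205333  0.38508979  0.5014802 ] 0.05046213540177544
```

View pics/s2.png

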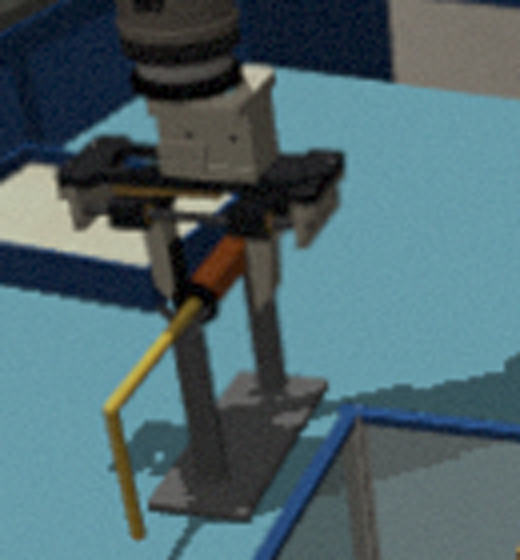

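View pics/t2.png

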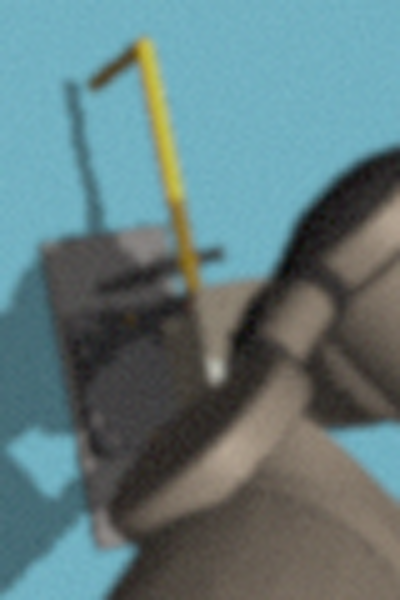

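The fingers sit on either side of the handle and are still closing. I'll close fully, firm the grip and lift slowly.

Request:
{"api": "carry_out", "payload": {
  "deltas": [
    [[255, 0, 0, 0, 0, 0, 0], [255, 0, 0, 0, 0, 0, 0], [255, 0, 0, 0, 0, 0, 0], [255, 0, 0, 0, 0, 0, 0], [255, 0, 0, 0, 0, 0, 0], [255, 0, 0, 0, 0, 0, 0], [255, 0, 0, 0, 0, 0, 0]]
  ],
  "force": 10
}}

```text
time: 4.62
tcp_pos: [0.4391, -0.3362, 0.1307]
orientation: [[0.988, 0.153, 0.0], [0.153, -0.988, -0.001], [0.0, 0.001, -1.0]]
ft_force: [-0.3, -3.6, -1.6]
finger_gap: 0.0202
```

Request:
{"api": "carry_out", "payload": {
  "deltas": [
    [[255, 0, 0, 0, 0, 0, 0], [255, 0, 0, 0, 0, 0, 0], [255, 0, 0, 0, 0, 0, 0]]
  ],
  "force": 60
}}

```text
time: 5.0
tcp_pos: [0.4391, -0.3362, 0.1308]
orientation: [[0.988, 0.153, 0.0], [0.153, -0.988, -0.001], [0.0, 0.001, -1.0]]
ft_force: [0.8, -5.3, -1.7]
finger_gap: 0.0196
```

Run:
```python
from h import *
s=env.state();print(s['tcp_pos'],s['ft_force'],s['moment'],s['finger_gap'],s['qpos'])
```

```text
[ 0.43907803 -0.3362302   0.1307519 ] [ 0.76575484 -5.25624515 -1.71945477] [-0.89479445  0.11151086  0.01890296] 0.019596016952465434 [-4.53781818e+01  2.77943038e+01  9.06819756e+01 -1.20208955e-02
  6.14894287e+01  3.58269853e+01]
```

Request:
{"api": "carry_out", "payload": {
  "deltas": [
    [[255, 0, 1, 0, 0, 0, 0], [255, 0, 1, 0, 0, 0, 0]]
  ]
}}

```text
time: 5.25
tcp_pos: [0.4391, -0.3363, 0.1307]
orientation: [[0.988, 0.153, -0.0], [0.153, -0.988, 0.001], [-0.0, -0.001, -1.0]]
ft_force: [-0.3, -0.3, 0.3]
finger_gap: 0.0195
```

Request:
{"api": "carry_out", "payload": {
  "deltas": [
    [[255, 0, 1, -5, 0, 0, 0], [255, 0, 1, -15, 0, 0, 0], [255, 0, 1, -30, 0, 0, 0], [255, 0, 1, -55, 0, 0, 0], [255, 0, 1, -85, 0, 0, 0], [255, 0, 1, -115, 0, 0, 0], [255, 0, 1, -140, 0, 0, 0], [255, 0, 1, -154, 0, 0, 0], [255, 0, 1, -154, 0, 0, 0], [255, 0, 1, -154, 0, 0, 0]]
  ]
}}

```text
time: 6.5
tcp_pos: [0.4389, -0.3375, 0.2836]
orientation: [[0.988, 0.153, -0.001], [0.153, -0.988, 0.002], [-0.001, -0.002, -1.0]]
ft_force: [-1.1, -0.9, -3.0]
finger_gap: 0.0198
```

Run:
```python
from h import *
s=env.state();print(s['tcp_pos'],s['ft_force'],s['moment'],s['finger_gap'])
S=env.grab_frame("scene");cv2.imwrite("pics/s3f.png",S[:,:,::-1]);crop("s",S,100,20,150,160,4,"pics/s3.png")
S=env.grab_frame("top");cv2.imwrite("pics/t3f.png",S[:,:,::-1]);crop("s",S,340,120,80,120,5,"pics/t3.png")
```

```text
[ 0.4389356  -0.33751779  0.28362781] [-1.14669357 -0.94382146 -3.03714942] [-0.07916147  0.1622394  -0.02522832] 0.01976463600857105
```

View pics/s3.png

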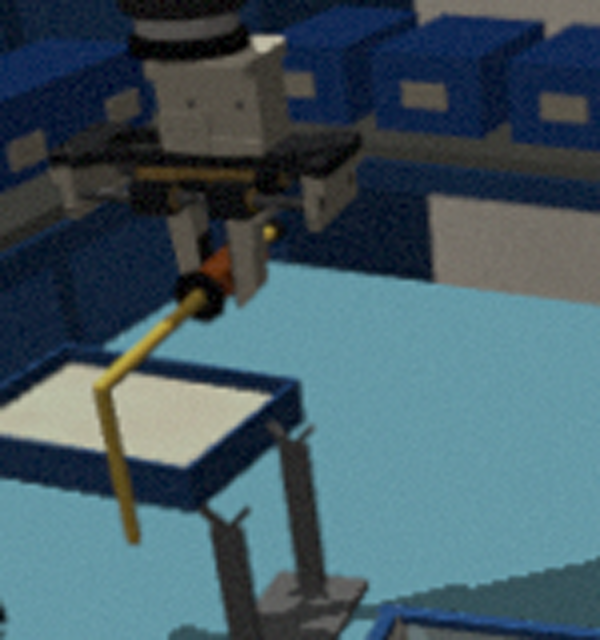

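View pics/t3.png

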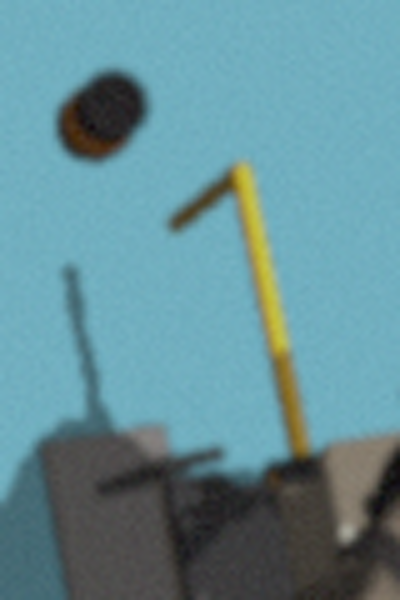

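Run:
```python
from h import *
b,g=tri((124.6,116.8),(387.9,153));t,g2=tri((132.8,154.5),(374.6,165));c,g3=tri((148.3,94),(399.6,208))
print(b,g,t,g2,c,g3)
print("leg",t-b,"rod",b-c,np.degrees(np.arctan2(b[2]-c[2],b[0]-c[0])))
```

```text
[ 0.6197753  -0.30953537  0.30238415] 0.0008388742015228991 [ 0.61636939 -0.31075856  0.19911573] 0.0014186648551930772 [ 0.48770472 -0.32968243  0.30495328] 0.0004279002032363049
leg [-0.00340591 -0.00122318 -0.10326842] rod [ 0.13207058  0.02014706 -0.00256912] -1.1144150945946398
```

Run:
```python
from plan import *
c=fwd((.43924,-.3359,.131,8.802),(0,2,-154,0,0,0))
print(c, "1 mm+1mm of y")
c=fwd((.43924,-.3359,.131,8.802),(0,2,-154,0,0,0))
print(rel(c,(.496,-.0205,.285,7.4)))
```

```text
[0.43955, -0.33788, 0.285, 8.802] 1 mm+1mm of y
[104.4, -305.0, 0.0, 0, 0, 1.4]
```

Request:
{"api": "carry_out", "payload": {
  "deltas": [
    [[255, 20, -40, 0, 0, 0, 1.4], [255, 40, -90, 0, 0, 0, 1.4], [255, 60, -140, 0, 0, 0, 1.4], [255, 80, -190, 0, 0, 0, 1.4], [255, 95, -235, 0, 0, 0, 1.4], [255, 104, -275, 0, 0, 0, 1.4], [255, 104, -297, 0, 0, 0, 1.4], [255, 104, -305, 0, 0, 0, 1.4], [255, 104, -305, 0, 0, 0, 1.4], [255, 104, -305, 0, 0, 0, 1.4], [255, 104, -305, 20, 0, 0, 1.4], [255, 104, -305, 40, 0, 0, 1.4], [255, 104, -305, 47, 0, 0, 1.4], [255, 104, -305, 47, 0, 0, 1.4], [255, 104, -305, 47, 0, 0, 1.4]]
  ]
}}

```text
time: 8.48
tcp_pos: [0.4959, -0.0209, 0.2385]
orientation: [[0.992, 0.128, 0.002], [0.128, -0.992, -0.0], [0.001, 0.0, -1.0]]
ft_force: [0.0, -0.1, -3.1]
finger_gap: 0.0196
```

Run:
```python
from h import *
from plan import *
print(fwd([0.43955, -0.33788, 0.285, 8.802],(104,-305,47,0,0,1.4)))
s=env.state();print(s['time'],s['tcp_pos'],s['ft_force'],s['moment'],s['finger_gap'])
S=env.grab_frame("scene");cv2.imwrite("pics/s4f.png",S[:,:,::-1]);crop("s",S,180,120,130,140,5,"pics/s4.png")
S=env.grab_frame("top");cv2.imwrite("pics/t4f.png",S[:,:,::-1]);crop("s",S,205,105,110,100,6,"pics/t4.png")
```

```text
[0.49565, -0.02056, 0.238, 7.402]
8.475 [ 0.4958986  -0.0208738   0.23851568] [ 0.03066653 -0.06191942 -3.06658952] [-0.0184257   0.18303364 -0.00105628] 0.019554404648153265
```

View pics/s4.png

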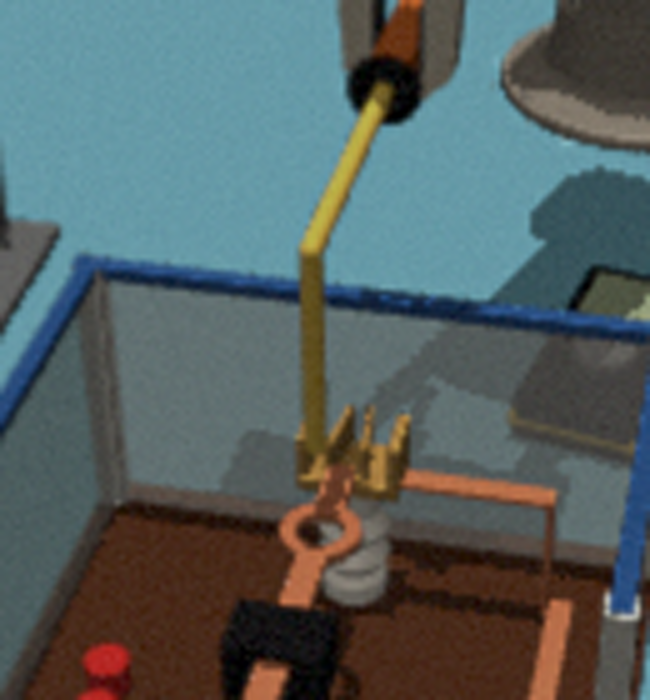

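View pics/t4.png

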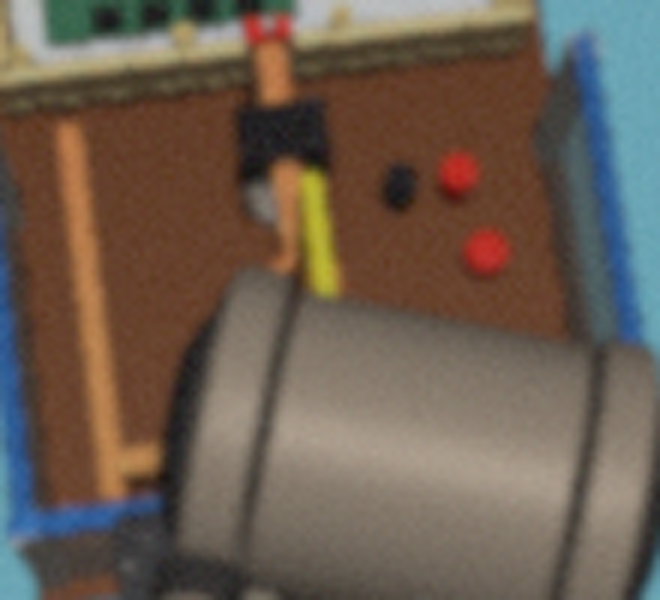

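Run:
```python
from h import *
tcp=np.array([.4959,-.0207,.2383]);x=np.array([.9917,.1288,0])
tip=tcp+.179*x+[0,0,-.086]; print("pred tip",tip,proj("scene",tip),"bend",proj("top",tip+[.005,0,.105]),proj("scene",tip+[0,0,.105]))
print(onz("scene",(242.7,209.6),.152), onz("top",(257,132.8),.2575))
print(proj("scene",[.6735,.0025,.1085]))
print(tri((180+312/5-.5,120+248/5-.5),(256.8,133.2)))
```

```text
pred tip [0.6734143 0.0023552 0.1523   ] [[243.04979116 209.76430111]] bend [[256.28213563 133.97603107]] [[241.95382709 169.22952876]]
[0.67279027 0.00128382 0.152     ] [6.81408503e-01 5.78665543e-04 2.57500000e-01]
[[243.51238115 224.9416294 ]]
(array([0.67863779, 0.00266854, 0.26105377]), np.float64(0.0032068644492988913))
```

Request:
{"api": "carry_out", "payload": {
  "deltas": [
    [[255, 1, -1, 10, 0, 0, 0], [255, 1, -1, 22, 0, 0, 0], [255, 1, -1, 34, 0, 0, 0], [255, 1, -1, 40, 0, 0, 0], [255, 1, -1, 44, 0, 0, 0], [255, 1, -1, 47, 0, 0, 0], [255, 1, -1, 48, 0, 0, 0]]
  ]
}}

```text
time: 9.45
tcp_pos: [0.4963, -0.0195, 0.1897]
orientation: [[0.992, 0.129, 0.0], [0.129, -0.992, 0.0], [0.0, 0.0, -1.0]]
ft_force: [0.4, -0.1, -3.0]
finger_gap: 0.0196
```

Run:
```python
from h import *
s=env.state();print(s['time'],s['tcp_pos'],s['ft_force'],s['moment'],s['finger_gap'])
S=env.grab_frame("scene");cv2.imwrite("pics/s5f.png",S[:,:,::-1]);crop("s",S,200,150,90,100,6,"pics/s5.png")
```

```text
9.45 [ 0.49634508 -0.01947425  0.1897173 ] [ 0.39323903 -0.12189436 -3.00385494] [-0.06066807  0.27848762 -0.00591571] 0.019637108005311415
```

View pics/s5.png

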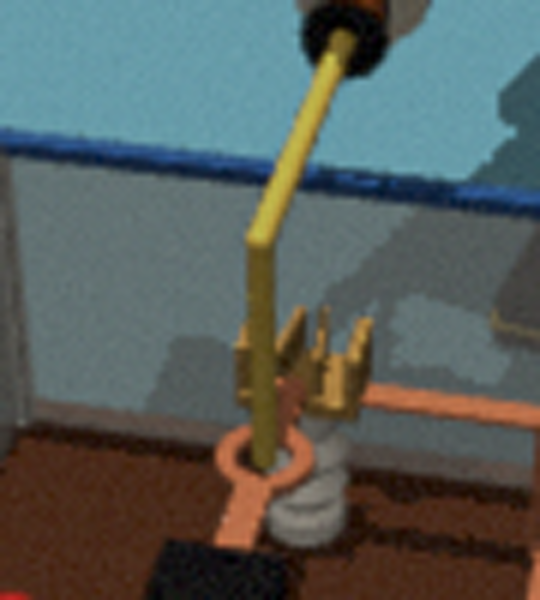

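The leg's tip is in the middle of the ring hole, at about (264,465) in the crop, with no contact force. I'm lowering it to about 27 mm through the eye.

Request:
{"api": "carry_out", "payload": {
  "deltas": [
    [[255, 0, 0, 8, 0, 0, 0], [255, 0, 0, 16, 0, 0, 0], [255, 0, 0, 22, 0, 0, 0], [255, 0, 0, 23, 0, 0, 0], [255, 0, 0, 23, 0, 0, 0]]
  ]
}}

```text
time: 10.12
tcp_pos: [0.4963, -0.0195, 0.1667]
orientation: [[0.992, 0.129, 0.0], [0.129, -0.992, 0.0], [0.0, -0.0, -1.0]]
ft_force: [-0.1, 0.1, -2.6]
finger_gap: 0.0197
```

Run:
```python
from h import *
s=env.state();print(s['time'],s['tcp_pos'],s['ft_force'],s['moment'],s['finger_gap'])
```

```text
10.125 [ 0.49634854 -0.01945155  0.16667887] [-0.0858615   0.05587574 -2.55301948] [-0.05757291  0.18100147 -0.01067038] 0.019658435748299535
```

Request:
{"api": "carry_out", "payload": {
  "deltas": [
    [[255, -2, 0, 0, 0, 0, 0], [255, -5, 0, 0, 0, 0, 0], [255, -7, 0, 0, 0, 0, 0], [255, -9, 0, 0, 0, 0, 0], [255, -12, 0, 0, 0, 0, 0], [255, -15, 0, 0, 0, 0, 0], [255, -18, 0, 0, 0, 0, 0], [255, -20, 0, 0, 0, 0, 0], [255, -22, 0, 0, 0, 0, 0]]
  ]
}}

```text
time: 11.25
tcp_pos: [0.4744, -0.0223, 0.1667]
orientation: [[0.992, 0.129, 0.0], [0.129, -0.992, 0.0], [0.0, -0.0, -1.0]]
ft_force: [0.6, 0.6, -3.6]
finger_gap: 0.0195
```

Run:
```python
from h import *
s=env.state();print(s['time'],s['tcp_pos'],s['ft_force'],s['moment'],s['finger_gap'])
S=env.grab_frame("scene");cv2.imwrite("pics/s6f.png",S[:,:,::-1]);crop("s",S,200,150,90,100,6,"pics/s6.png")
```

```text
11.25 [ 0.47437649 -0.02231178  0.16674029] [ 0.58850473  0.60348977 -3.63020261] [-0.02672259 -0.07252526 -0.0431839 ] 0.019548371103328195
```

View pics/s6.png

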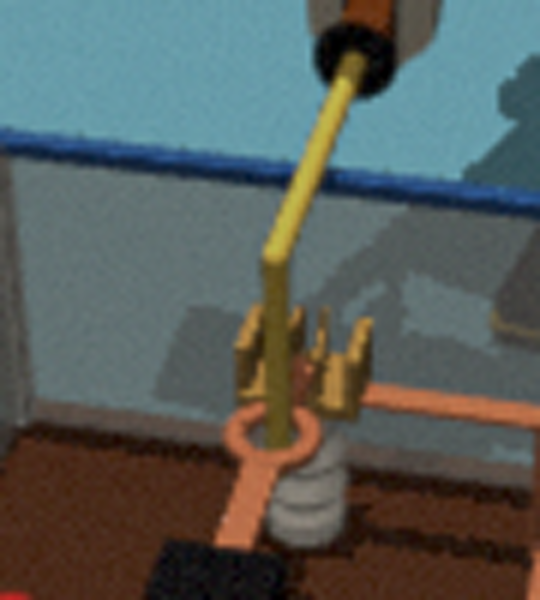

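Request:
{"api": "carry_out", "payload": {
  "deltas": [
    [[255, -2, 0, 0, 0, 0, 0], [255, -4, 0, 0, 0, 0, 0], [255, -6, 0, 0, 0, 0, 0], [255, -8, 0, 0, 0, 0, 0], [255, -8, 0, 0, 0, 0, 0]]
  ]
}}

```text
time: 11.92
tcp_pos: [0.4664, -0.0233, 0.1667]
orientation: [[0.992, 0.129, -0.0], [0.129, -0.992, 0.0], [-0.0, -0.0, -1.0]]
ft_force: [1.2, 0.6, -3.3]
finger_gap: 0.0199
```

Run:
```python
from h import *
s=env.state();print(s['time'],s['tcp_pos'],s['ft_force'],s['moment'],s['finger_gap'])
```

```text
11.925 [ 0.46637791 -0.0233177   0.16674221] [ 1.21115909  0.56090102 -3.2938447 ] [-0.05699451 -0.10216119 -0.03405727] 0.01988217927692685
```

Request:
{"api": "carry_out", "payload": {
  "deltas": [
    [[255, -1, 0, 0, 0, 0, 0], [255, -2, 0, 0, 0, 0, 0], [255, -3, 0, 0, 0, 0, 0], [255, -4, 0, 0, 0, 0, 0], [255, -4, 0, 0, 0, 0, 0]]
  ]
}}

```text
time: 12.55
tcp_pos: [0.4626, -0.0239, 0.1667]
orientation: [[0.992, 0.129, 0.0], [0.129, -0.992, 0.0], [0.0, 0.0, -1.0]]
ft_force: [3.2, -0.2, -4.7]
finger_gap: 0.0198
```

Request:
{"api": "carry_out", "payload": {
  "deltas": [
    [[255, -1, 0, 0, 0, 0, 0], [255, -2, 0, 0, 0, 0, 0], [255, -2, 0, 0, 0, 0, 0]]
  ]
}}

```text
time: 12.92
tcp_pos: [0.4605, -0.0241, 0.1667]
orientation: [[0.992, 0.129, 0.0], [0.129, -0.992, 0.0], [0.0, -0.0, -1.0]]
ft_force: [2.1, 0.6, -4.7]
finger_gap: 0.0197
```

Run:
```python
from h import *
s=env.state();print(s['time'],s['tcp_pos'],s['ft_force'],s['moment'],s['finger_gap'])
S=env.grab_frame("scene");cv2.imwrite("pics/s7f.png",S[:,:,::-1]);crop("s",S,200,150,90,130,6,"pics/s7.png")
```

```text
12.925 [ 0.46051864 -0.02409114  0.16672666] [ 2.08322853  0.62621516 -4.65013317] [-0.07746819 -0.42141191 -0.00556347] 0.019740795029281822
```

View pics/s7.png

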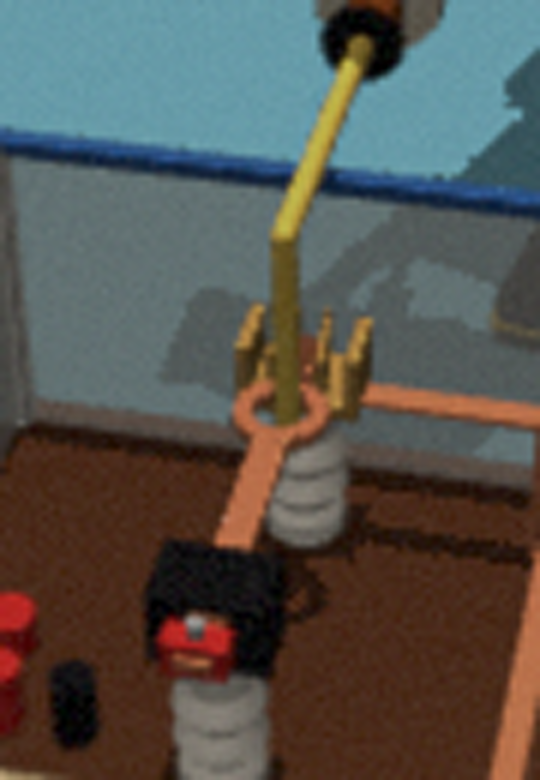

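Request:
{"api": "carry_out", "payload": {
  "deltas": [
    [[255, -1, 0, 0, 0, 0, 0], [255, -2, 0, 0, 0, 0, 0], [255, -2, 0, 0, 0, 0, 0]]
  ]
}}

```text
time: 13.35
tcp_pos: [0.4585, -0.0244, 0.1667]
orientation: [[0.992, 0.129, 0.0], [0.129, -0.992, 0.0], [0.0, -0.0, -1.0]]
ft_force: [4.9, 0.5, -4.9]
finger_gap: 0.0197
```

Request:
{"api": "carry_out", "payload": {
  "deltas": [
    [[255, -1, 0, 0, 0, 0, 0], [255, -1, 0, 0, 0, 0, 0]]
  ]
}}

```text
time: 13.6
tcp_pos: [0.4576, -0.0245, 0.1667]
orientation: [[0.992, 0.129, 0.0], [0.129, -0.992, 0.0], [0.0, -0.0, -1.0]]
ft_force: [4.1, 0.8, -5.3]
finger_gap: 0.0197
```

Run:
```python
from h import *
s=env.state();print(s['time'],s['tcp_pos'],s['ft_force'],s['moment'],s['finger_gap'])
```

```text
13.6 [ 0.45756336 -0.0244926   0.16671775] [ 4.13729147  0.75771838 -5.31087077] [-0.06955893 -0.52693427 -0.09555874] 0.019697058378144474
```

Request:
{"api": "carry_out", "payload": {
  "deltas": [
    [[255, -1, 0, 0, 0, 0, 0], [255, -1, 0, 0, 0, 0, 0]]
  ]
}}

```text
time: 13.85
tcp_pos: [0.4566, -0.0246, 0.1667]
orientation: [[0.992, 0.129, 0.0], [0.129, -0.992, 0.0], [0.0, -0.0, -1.0]]
ft_force: [5.0, -0.1, -5.1]
finger_gap: 0.0194
```

Request:
{"api": "carry_out", "payload": {
  "deltas": [
    [[255, -1, 0, 0, 0, 0, 0], [255, -1, 0, 0, 0, 0, 0]]
  ]
}}

```text
time: 14.1
tcp_pos: [0.4556, -0.0247, 0.1667]
orientation: [[0.992, 0.129, 0.0], [0.129, -0.992, 0.0], [0.0, -0.0, -1.0]]
ft_force: [3.9, 0.6, -4.4]
finger_gap: 0.0194
```

Run:
```python
from h import *
s=env.state();print(s['time'],s['tcp_pos'],s['ft_force'],s['moment'],s['finger_gap'])
```

```text
14.1 [ 0.45560377 -0.02471961  0.16670572] [ 3.92831211  0.55106548 -4.36118259] [-0.04450185 -0.60762623 -0.13245376] 0.019418734573342145
```

Request:
{"api": "carry_out", "payload": {
  "deltas": [
    [[255, -1, 0, 0, 0, 0, 0], [255, -1, 0, 0, 0, 0, 0]]
  ]
}}

```text
time: 14.35
tcp_pos: [0.4554, -0.0249, 0.1668]
orientation: [[0.992, 0.129, 0.002], [0.129, -0.992, 0.0], [0.002, 0.0, -1.0]]
ft_force: [6.8, 1.2, -6.3]
finger_gap: 0.0194
```

Request:
{"api": "carry_out", "payload": {
  "deltas": [
    [[255, -1, 0, 0, 0, 0, 0], [255, -1, 0, 0, 0, 0, 0]]
  ]
}}

```text
time: 14.6
tcp_pos: [0.4553, -0.025, 0.1669]
orientation: [[0.992, 0.129, 0.004], [0.129, -0.992, 0.0], [0.004, 0.0, -1.0]]
ft_force: [11.6, 1.4, -9.0]
finger_gap: 0.0197
```

Run:
```python
from h import *
s=env.state();print(s['time'],s['tcp_pos'],s['ft_force'],s['moment'],s['finger_gap'])
S=env.grab_frame("scene");cv2.imwrite("pics/s8f.png",S[:,:,::-1]);crop("s",S,200,150,90,130,6,"pics/s8.png")
```

```text
14.6 [ 0.45527731 -0.02495425  0.16687021] [11.64762701  1.43643311 -9.03072084] [ 0.15515816 -1.42978612 -0.01679368] 0.019730779944587593
```

View pics/s8.png

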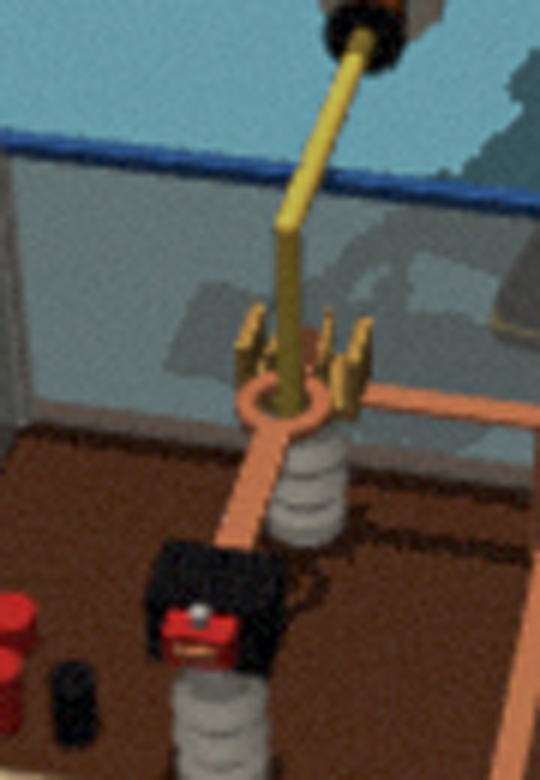

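The slide has hit its stop. The TCP stalled at x=0.4553 and the horizontal pull is 11.7 N. The collar is against the guide in the picture. I'll hold it here.

Request:
{"api": "carry_out", "payload": {
  "deltas": [
    [[255, 0, 0, 0, 0, 0, 0], [255, 0, 0, 0, 0, 0, 0]]
  ]
}}

```text
time: 14.9
tcp_pos: [0.4553, -0.025, 0.1668]
orientation: [[0.992, 0.129, 0.004], [0.129, -0.992, 0.0], [0.004, 0.0, -1.0]]
ft_force: [11.5, 1.0, -8.9]
finger_gap: 0.0193
```

Request:
{"api": "carry_out", "payload": {
  "deltas": [
    [[255, 0, 0, 0, 0, 0, 0], [255, 0, 0, 0, 0, 0, 0]]
  ]
}}

```text
time: 15.15
tcp_pos: [0.4553, -0.0249, 0.1668]
orientation: [[0.992, 0.129, 0.004], [0.129, -0.992, 0.0], [0.004, 0.0, -1.0]]
ft_force: [10.8, 0.9, -9.0]
finger_gap: 0.0197
```

Request:
{"api": "carry_out", "payload": {
  "deltas": [
    [[255, 0, 0, 0, 0, 0, 0], [255, 0, 0, 0, 0, 0, 0]]
  ]
}}

```text
time: 15.4
tcp_pos: [0.4553, -0.0249, 0.1668]
orientation: [[0.992, 0.129, 0.004], [0.129, -0.992, 0.0], [0.004, 0.0, -1.0]]
ft_force: [12.1, 1.2, -9.4]
finger_gap: 0.0194
```

Request:
{"api": "carry_out", "payload": {
  "deltas": [
    [[255, 1, 0, 0, 0, 0, 0], [255, 2, 0, 0, 0, 0, 0], [255, 4, 0, 0, 0, 0, 0], [255, 6, 0, 0, 0, 0, 0], [255, 7, 0, 0, 0, 0, 0], [255, 7, 0, 0, 0, 0, 0], [255, 7, 0, 0, 0, 0, 0]]
  ]
}}

```text
time: 16.27
tcp_pos: [0.4604, -0.024, 0.1667]
orientation: [[0.992, 0.129, -0.0], [0.129, -0.992, 0.0], [-0.0, -0.0, -1.0]]
ft_force: [0.4, 1.0, -2.1]
finger_gap: 0.0195
```

Run:
```python
from h import *
s=env.state();print(s['time'],s['tcp_pos'],s['ft_force'],s['moment'],s['finger_gap'])
S=env.grab_frame("scene");cv2.imwrite("pics/s9f.png",S[:,:,::-1]);crop("s",S,200,150,90,130,6,"pics/s9.png")
```

```text
16.275 [ 0.46041135 -0.02404324  0.16667656] [ 0.3614801   1.02918882 -2.1128625 ] [-0.09753045  0.21531864 -0.02227606] 0.019549817187536327
```

View pics/s9.png

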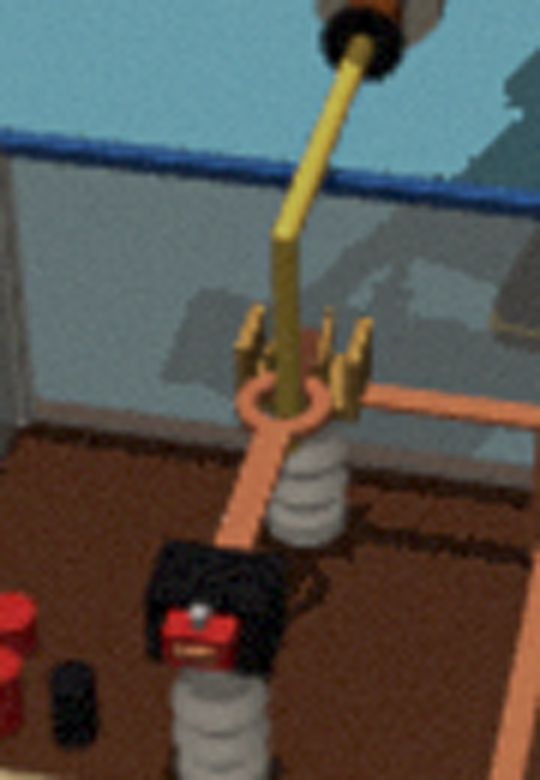

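The pull is back to baseline and the slide stayed home. I'm lifting straight up.

Request:
{"api": "carry_out", "payload": {
  "deltas": [
    [[255, 0, 0, -5, 0, 0, 0], [255, 0, 0, -12, 0, 0, 0], [255, 0, 0, -20, 0, 0, 0], [255, 0, 0, -28, 0, 0, 0], [255, 0, 0, -38, 0, 0, 0], [255, 0, 0, -55, 0, 0, 0], [255, 0, 0, -80, 0, 0, 0], [255, 0, 0, -105, 0, 0, 0], [255, 0, 0, -120, 0, 0, 0], [255, 0, 0, -123, 0, 0, 0], [255, 0, 0, -123, 0, 0, 0]]
  ]
}}

```text
time: 17.7
tcp_pos: [0.4603, -0.024, 0.2895]
orientation: [[0.992, 0.129, -0.0], [0.129, -0.992, 0.0], [-0.0, -0.0, -1.0]]
ft_force: [-0.4, -0.0, -3.3]
finger_gap: 0.0193
```

Run:
```python
from h import *
from plan import *
c=[0.49565, -0.02056, 0.238, 7.402]
c=fwd(c,(1-43+7,-1,48+23-123,0,0,0));print(c)
for t in((.43955,-.33788,.29,8.802),(.43955,-.33788,.131,8.802)):print(rel(c,t))
s=env.state();print(s['time'],s['tcp_pos'],s['ft_force'],s['moment'],s['finger_gap'])
S=env.grab_frame("scene");cv2.imwrite("pics/s10f.png",S[:,:,::-1]);crop("s",S,190,90,100,150,5,"pics/s10.png")
```

```text
[0.46081, -0.02408, 0.29, 7.402]
[-61.5, 308.4, 0.0, 0, 0, -1.4]
[-61.5, 308.4, 159.0, 0, 0, -1.4]
17.7 [ 0.46033518 -0.02402987  0.28947803] [-0.39403842 -0.00798656 -3.28961825] [-0.04530365  0.21042103 -0.03578564] 0.01929551816914161
```

View pics/s10.png

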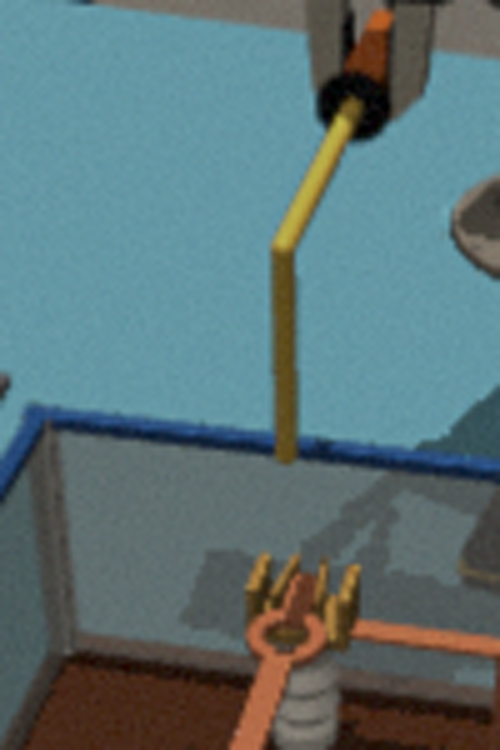

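The hook is clear and the slide remains home in the clips. I'm moving back over the rest.

Request:
{"api": "carry_out", "payload": {
  "deltas": [
    [[255, -6, 30, 0, 0, 0, -1.4], [255, -16, 80, 0, 0, 0, -1.4], [255, -26, 130, 0, 0, 0, -1.4], [255, -36, 180, 0, 0, 0, -1.4], [255, -46, 230, 0, 0, 0, -1.4], [255, -54, 270, 0, 0, 0, -1.4], [255, -60, 298, 0, 0, 0, -1.4], [255, -61.5, 308.4, 0, 0, 0, -1.4], [255, -61.5, 308.4, 0, 0, 0, -1.4], [255, -61.5, 308.4, 5, 0, 0, -1.4], [255, -61.5, 308.4, 5, 0, 0, -1.4]]
  ]
}}

```text
time: 19.12
tcp_pos: [0.4394, -0.3366, 0.2843]
orientation: [[0.988, 0.154, -0.001], [0.154, -0.988, 0.001], [-0.0, -0.001, -1.0]]
ft_force: [0.8, 0.3, -3.0]
finger_gap: 0.0196
```

Run:
```python
from h import *
s=env.state();print(s['time'],s['tcp_pos'],s['ft_force'],s['moment'],s['finger_gap'])
S=env.grab_frame("scene");cv2.imwrite("pics/s11f.png",S[:,:,::-1])
T=env.grab_frame("top");cv2.imwrite("pics/t11f.png",T[:,:,::-1])
def ends(n,im,b):
    c=cv2.resize(im[b[1]:b[1]+b[3],b[0]:b[0]+b[2]],None,fx=8,fy=8,interpolation=cv2.INTER_CUBIC)
    m=cv2.inRange(cv2.cvtColor(c,cv2.COLOR_RGB2HSV),(20,120,110),(33,255,255))
    c=max(cv2.findContours(m,0,1)[0],key=cv2.contourArea);r=cv2.boxPoints(cv2.minAreaRect(c))
    return (r/8+[b[0]-.44,b[1]-.44]).round(1).tolist()
for a,b in(("pics/s3f.png","pics/s11f.png"),("pics/t3f.png","pics/t11f.png")):
    for f in(a,b):
        im=cv2.imread(f)[:,:,::-1];print(f,ends("",im,(110,85,60,40) if "/s" in f else (370,140,45,80)))
A=cv2.imread("pics/s3f.png")[70:170,100:200];B=cv2.imread("pics/s11f.png")[70:170,100:200]
cv2.imwrite("pics/cmp.png",cv2.resize(np.hstack([A,B]),None,fx=4,fy=4,interpolation=cv2.INTER_CUBIC))
```

```text
19.125 [ 0.43938588 -0.33663941  0.28426069] [ 0.78952677  0.33423065 -3.00241712] [-0.11053617  0.21948443  0.06138097] 0.019626738279235206
pics/s3f.png [[121.9, 115.8], [143.7, 96.0], [146.0, 98.5], [124.2, 118.3]]
pics/s11f.png [[122.1, 115.8], [141.6, 97.9], [143.8, 100.3], [124.3, 118.3]]
pics/t3f.png [[385.3, 153.6], [389.0, 152.7], [401.5, 209.9], [397.8, 210.7]]
pics/t11f.png [[385.1, 153.4], [388.7, 152.5], [402.2, 209.6], [398.6, 210.4]]
```

View pics/cmp.png

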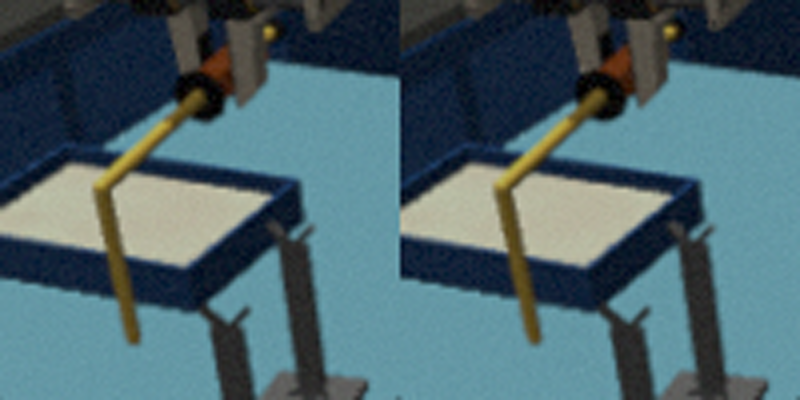

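The hook sits in the hand just as it did after the lift (left and right panels match to under 1 px). I'm lowering it back.

Request:
{"api": "carry_out", "payload": {
  "deltas": [
    [[255, 0, -1, 30, 0, 0, 0], [255, 0, -1, 75, 0, 0, 0], [255, 0, -1, 110, 0, 0, 0], [255, 0, -1, 128, 0, 0, 0], [255, 0, -1, 138, 0, 0, 0], [255, 0, -1, 145, 0, 0, 0], [255, 0, -1, 150, 0, 0, 0], [255, 0, -1, 152, 0, 0, 0], [255, 0, -1, 152, 0, 0, 0]]
  ]
}}

```text
time: 20.35
tcp_pos: [0.4393, -0.337, 0.1329]
orientation: [[0.988, 0.153, 0.0], [0.153, -0.988, -0.0], [0.0, 0.0, -1.0]]
ft_force: [-0.6, 1.1, -3.3]
finger_gap: 0.0197
```

Request:
{"api": "carry_out", "payload": {
  "deltas": [
    [[255, 0, 0, 1, 0, 0, 0], [255, 0, 0, 2, 0, 0, 0], [255, 0, 0, 2, 0, 0, 0]]
  ]
}}

```text
time: 20.72
tcp_pos: [0.4393, -0.3368, 0.1311]
orientation: [[0.988, 0.153, 0.001], [0.153, -0.988, -0.0], [0.0, 0.0, -1.0]]
ft_force: [-0.4, 1.9, 0.7]
finger_gap: 0.0201
```

Run:
```python
from h import *
s=env.state();print(s['time'],s['tcp_pos'],s['ft_force'],s['moment'],s['finger_gap'])
S=env.grab_frame("scene");cv2.imwrite("pics/s12f.png",S[:,:,::-1])
A=cv2.imread("pics/scene0.png")[110:210,110:200];B=S[110:210,110:200,::-1]
cv2.imwrite("pics/cmp2.png",cv2.resize(np.hstack([A,B]),None,fx=4,fy=4,interpolation=cv2.INTER_CUBIC))
```

```text
20.725 [ 0.43929724 -0.33682461  0.13109849] [-0.41452151  1.85780428  0.71964804] [0.14746491 0.2197283  0.0723925 ] 0.02006723206954489
```

View pics/cmp2.png

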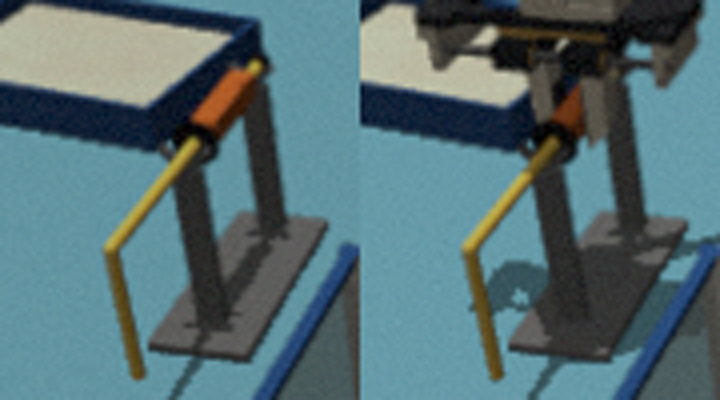

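The hook is back where it was and the rest carries its weight (fz rose from -3.3 to +0.7 N). I'm releasing it.

Request:
{"api": "carry_out", "payload": {
  "deltas": [
    [[255, 0, 0, 0, 0, 0, 0], [255, 0, 0, 0, 0, 0, 0], [200, 0, 0, 0, 0, 0, 0], [150, 0, 0, 0, 0, 0, 0], [100, 0, 0, 0, 0, 0, 0], [60, 0, 0, 0, 0, 0, 0], [60, 0, 0, 0, 0, 0, 0], [60, 0, 0, 0, 0, 0, 0], [60, 0, 0, 0, 0, 0, 0], [60, 0, 0, 0, 0, 0, 0]]
  ],
  "force": 10
}}

```text
time: 22.02
tcp_pos: [0.4392, -0.3368, 0.1307]
orientation: [[0.988, 0.153, 0.0], [0.153, -0.988, 0.0], [0.0, -0.0, -1.0]]
ft_force: [0.6, 0.9, 0.0]
finger_gap: 0.0696
```

Request:
{"api": "carry_out", "payload": {
  "deltas": [
    [[60, 0, 0, -10, 0, 0, 0], [60, 0, 0, -30, 0, 0, 0], [60, 0, 0, -60, 0, 0, 0], [60, 0, 0, -110, 0, 0, 0], [60, 0, 0, -160, 0, 0, 0], [60, -50, 0, -200, 0, 0, 0], [60, -80, 0, -200, 0, 0, 0], [60, -80, 0, -200, 0, 0, 0]]
  ]
}}

```text
time: 23.02
tcp_pos: [0.3588, -0.3495, 0.3323]
orientation: [[0.989, 0.151, 0.001], [0.151, -0.989, -0.002], [0.001, 0.002, -1.0]]
ft_force: [1.5, -0.7, -0.7]
finger_gap: 0.0702
```

Run:
```python
from h import *
s=env.state();print(s['time'],s['tcp_pos'],s['ft_force'],s['joint_vel'].round(2))
S=env.grab_frame("scene");T=env.grab_frame("top");cv2.imwrite("pics/s13f.png",S[:,:,::-1]);cv2.imwrite("pics/t13f.png",T[:,:,::-1])
A=cv2.imread("pics/scene0.png")[110:210,110:200];B=S[110:210,110:200,::-1]
cv2.imwrite("pics/cmp3.png",cv2.resize(np.hstack([A,B]),None,fx=4,fy=4,interpolation=cv2.INTER_CUBIC))
A=cv2.imread("pics/top0.png")[100:280,195:395];B=T[100:280,195:395,::-1]
cv2.imwrite("pics/cmp4.png",cv2.resize(np.hstack([A,B]),None,fx=2,fy=2,interpolation=cv2.INTER_CUBIC))
crop("s",S,200,150,90,130,4,"pics/s14.png")
```

```text
23.025 [ 0.35876577 -0.34945097  0.33230016] [ 1.53237919 -0.73044456 -0.66109414] [ 1.94  2.3  -0.83  0.95 -0.65  1.33]
```

View pics/cmp3.png

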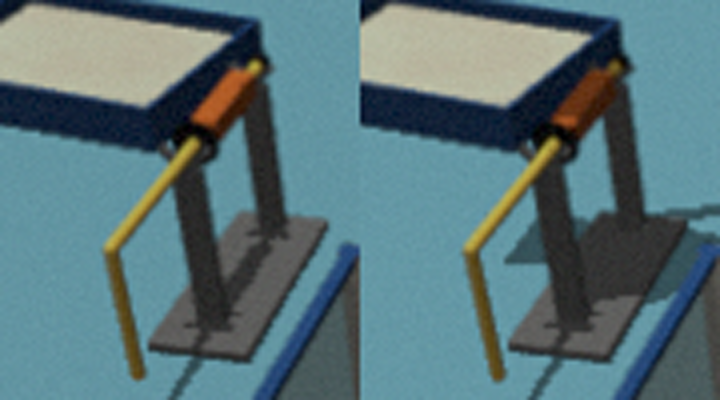

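View pics/cmp4.png

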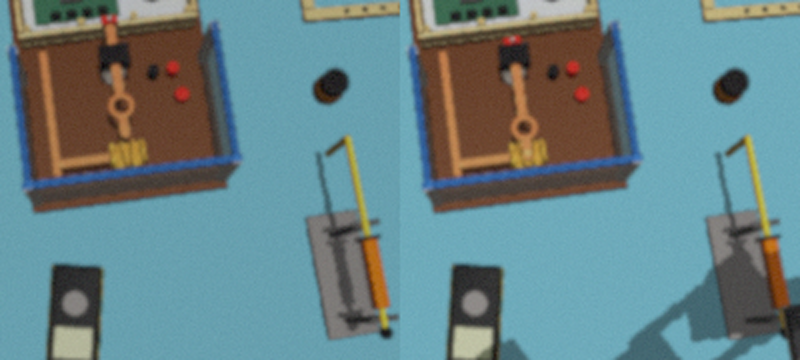

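View pics/s14.png

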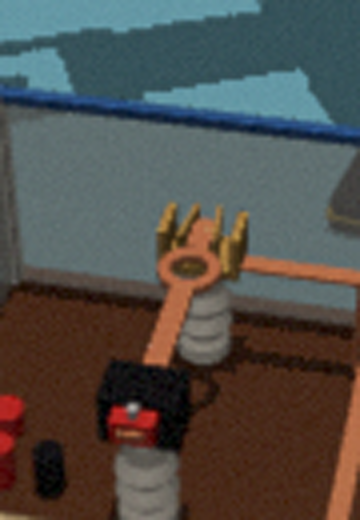

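The before/after pairs match. The hook is in both forks, the collar touches the guide, and everything else is unmoved. I'll let the arm settle, then hand in.

Request:
{"api": "carry_out", "payload": {
  "deltas": [
    [[60, 0, 0, 0, 0, 0, 0], [60, 0, 0, 0, 0, 0, 0], [60, 0, 0, 0, 0, 0, 0], [60, 0, 0, 0, 0, 0, 0]]
  ]
}}

```text
time: 23.62
tcp_pos: [0.3603, -0.349, 0.3305]
orientation: [[0.988, 0.153, -0.0], [0.153, -0.988, 0.0], [-0.0, -0.0, -1.0]]
ft_force: [-1.0, -0.4, -0.2]
finger_gap: 0.0701
```

Run:
```python
from bench import env
s=env.state();print(s['time'],s['ft_force'],s['joint_vel'].round(2))
print(env.hand_in())
```

```text
23.625 [-0.9547926  -0.35709362 -0.19504951] [-0.19 -0.27  0.1   0.04 -0.05 -0.  ]
the job is handed in; nothing more can be done
None
```

The earthing slide is home against its stop, the hook is back in both forks of its rest, and the job was handed in at 23.6 s.

- **Slide:** I put the hook about 27 mm through the eye and drew the slide until it hit its stop. The hand stalled there, and I held a steady horizontal pull of about 11–12 N for roughly 0.8 s. The highest reading was about 12.2 N along the pull. There was also about 6 N of downward drag on the hook from the ring, so the combined load was about 13 N. The slide stayed home when I backed the hook off and lifted it clear.
- **Final pictures:** They show the red collar against the guide, and the hook lying as it first did. The things in view (meter, flux jar, terminal cap, bay) have not moved. I did not check the tool tray and cleaner up close in the last pictures, but the arm never went near them after the start.
- **Disagreements:** The two camera views differed by 1–3 mm on where the eye was, which is within its clearance. Closing on the handle pushed it sideways with about 5 N, so I shifted the hand slightly to take that off before lifting.

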